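# Load a test bar into a split casting mould and hold the mould shut

## Task

Take the brass test bar from its wooden stand and stand it upright in the socket in the lower mould half, fully down, and let go of it. Then pick up the upper mould half, fit it over the bar and onto the two dowels until the mould is fully closed, and press it shut with one to two kilograms of force. Finish like that, still gripping the upper half and pressing down (do not let go), with the other two bars left standing in their stand and the lower half left where it was.

Things in the scene. Friction and masses are not known exactly. Their poses are not given: they have to be found in the camera images.
- bar_brass: Brass-coloured round test bar, 64 mm long, 45 g, upright in one of the three holes of the wooden stand, its lower end 8 above the worktop, its top 72. Ends alike: heads 12 in diameter and 18 long, their last 3 tapered to 8.4; between them a waist 7.6 thick (z = 22 to 42). Origin: centre of its lower end face; z along the bar, up.
- bar_steel: Bright steel test bar of the same shape, in another hole of the stand (stays there). Origin: centre of its lower end face.
- bar_black: Black test bar of the same shape, in another hole of the stand (stays there). Origin: centre of its lower end face.
- bar_stand: Loose light wooden block 112 (x) x 38 (y) x 24 mm high, 0.45 kg, with three holes in a row along its x axis at x = -40, 0 and +40, each 13.6 in diameter and 16 deep; which bar stands in which hole varies. Origin: centre of its underside; z up.
- mould_base: Lower mould half: pale grey aluminium block 100 (x) x 52 (y) mm on a blue foot plate 136 x 84; loose, 1.6 kg. Origin: centre of its underside; z up. Foot plate top at z = 11, flat parting face (block top) at z = 39. In the middle a round open cavity, 30 in diameter, floor at z = 27. Two dowels stand 14 above the parting face, at x = -33 (thick) and x = +33 (thin).
- socket (a point): Centre of the bottom of the socket: a hole 13.6 mm in diameter and 12 deep in the middle of the cavity floor of the lower half. It lies 15 above the worktop, where the bar's lower end comes to rest; a bar standing in it reaches to 79 above the worktop.
- big_dowel (a point): Centre of the top of the thick steel dowel of the lower half, 53 mm above the worktop: 14 in diameter, straight for 8 above the parting face, then tapering over 6 to half its diameter.
- small_dowel (a point): Centre of the top of the thin steel dowel of the lower half, 53 mm above the worktop: 9 in diameter, same heights and taper.
- mould_top: Upper mould half: pale grey aluminium block 100 (x) x 52 (y) x 44 mm high, about 0.5 kg, right way up on the worktop. Origin: centre of its flat underside; z up. Round holes right through along z: 32 in the middle, 16 at x = -33 (thick dowel), 11 at x = +33 (thin): it closes one way round only, x axis along the lower half's. Closed, its underside is 39 above the worktop, its top 83.

How it is judged (in metres and radians):
On the way, in this order (a step that is already met when the one before it is completed fails the run):
1. the brass bar stands fully down and released in the socket of the lower mould half, the mould still open (horizontal distance between bar_brass and socket below 0.004 m and z of bar_brass in the frame of mould_base between 0.011 and 0.019 m and angle between bar_brass's own z axis and vertical below 0.2 rad and contact force between the fingers and bar_brass below 0.05 N and linear speed of bar_brass below 0.02 m/s), for 0.2 s.
2. the upper half sits on both dowels, fully closed over the bar (horizontal distance between mould_top and mould_base below 0.004 m and z of mould_top in the frame of mould_base below 0.042 m), for 0.1 s.
At the end, for the whole second after the job is handed in: Brass bar upright in the socket (4 mm, 0.2 rad); upper half on both dowels, closed within 3 mm, centred within 4 mm, aligned within 0.06 rad and level, still gripped and pressed on with over 10 N; steel and black bars still in their stand; lower half within 40 mm of its start (all of step 2 and z of mould_top in the frame of mould_base above 0.035 m and angle between the x axis of mould_top and the x axis of mould_base, either way round below 0.06 rad and angle between mould_top's own z axis and vertical below 0.04 rad and contact force between mould_top and mould_base above 10 N and contact force between the fingers and mould_top above 3 N and horizontal distance between bar_brass and socket below 0.004 m and z of bar_brass in the frame of mould_base between 0.011 and 0.019 m and angle between bar_brass's own z axis and vertical below 0.2 rad and angle between each of bar_steel, bar_black's own z axis and vertical below 0.3 rad and distance between each of bar_steel, bar_black and bar_stand below 0.05 m and distance of mould_base from where it was at the start of the episode below 0.04 m); the arm keeps its last pose, push and grip.
It fails at once if the lower mould half is shoved away or tipped (distance of mould_base from where it was at the start of the episode above 0.06 m or angle between mould_base's own z axis and vertical above 0.3 rad).
It fails at once if one of the other two bars is knocked over or taken out (angle between any of bar_steel, bar_black's own z axis and vertical above 0.5 rad or distance between any of bar_steel, bar_black and bar_stand above 0.07 m).
It also fails if it takes over 67 s, if anything falls off the work surface, if the arm or the gripper's body presses on something with over 40 N, if the wrist force passes 120 N, or if a joint passes its speed limit or range.

## Robot

A 6-joint arm with a two-finger parallel gripper is mounted at the origin on a cart in front of the work surface, level with it; the furniture and walls round the work are solid. World frame = base frame: x ahead of the robot, y to its left, z up, the work surface at z = 0. Lengths are in m, angles in degrees, forces in N, time in s.
With the tool pointing down it reaches from about 0.4 to 0.825 m from the base axis. Payload 7 kg.
Tool frame: the origin (TCP) lies on the centre line of the jaws, within the pads' length; the fingertips stand 19 mm ahead of it and the grasp point (between the pads) is the TCP (r.tip_extent is the distance from the TCP to the fingertips, in m); z points along the fingers, y is the line along which they close (so a half turn about z gives the same grasp; the last joint's range is limited). The gripper opens to 88 mm and grips with 3 to 60 N. Pads are 19 mm wide; open, the fingers measure 130 mm over their backs; the gripper's body (78 mm by 193 mm) begins 47 mm behind the grasp point.
Start: joints at [81.137, 20.546, 0.682, 0, -70.136, -16.507], TCP at [0.289, 0.61, 0.211] pointing down, gripper open.
Joint ranges: [-176.03, 176.03], [-82.01, 121.73], [-58.28, 71.71], [-173.87, 95.51], [-174.79, -0.11], [-173.66, 173.66]. Speed limits (degrees/s): [136.94, 136.94, 172.46, 180, 180, 180].

## Interface

Orientations are given as [roll, pitch, yaw] about the fixed x, y, z axes, in that order (R = Rz(yaw) Ry(pitch) Rx(roll)).
In Python, from plant import r gives the robot as it stands. The module is installed in compiled form; this text tells all that it offers.
- The arm moves only by the tool jog_arm, never from a script. Its argument "deltas" is a list that holds one entry, the list of rows, each a list of 5 numbers: the opening, from -1 (shut) to 1 (fully open), then the shift along the world's x, y, z in cm, then the turn about the world's z in rad. In form: [[[claw, dx, dy, dz, turn], ...]]. A call has 1 to 8 rows; each row shifts and turns the commanded pose from where the row before left it; what a row does not reach is not made up. A row lasts 1/8 s, in which the tool goes at most 62.5 mm and 10.7 degrees, less where a joint would pass 70% of its speed; a pose out of reach is approached as far as the arm can. A call with a gripper value outside its range is refused whole. The fingers move at their own pace and stop on an object; "force" is the grip in N (left out, the last holds). Time passes only in rows, so rows that do not move let the fingers close. It gives the time, the measured TCP pose, the force, the opening and the grip force at its end, in the units of the state.
- r.get_state(): the state, without advancing time (a new reading comes with each control period).
- r.capture(name): name is "scene" or "top" or "wrist"; returns the picture (480x640x3 uint8, blue, green, red); there is no depth.
- r.camera_info(name): a dict with "fx", "fy", "cx", "cy" (pixels), "view" (4x4, takes a point from world to camera coordinates). Camera axes: x right, y up, looking along -z (the intrinsics and any distortion apply to the point x, -y, -z); pixel columns grow to the right and rows downward; lengths in m; the calibration is good to about 2 mm. A picture is of the moment at which its call begins: read the wrist's pose just before it. camera_info takes no time and is no camera call; for the wrist camera it gives the pose at the moment of the call.
- r.close_job(): hands the job in; it is judged then, once.
The state is a dict: "time_s": time; "joints": joint angles; "qd": joint speeds; "joint_torque": joint torques, N m; "tcp_pos": TCP position; "eef_rot": TCP orientation; "contact_force": force on the tool from outside, world axes, zero at the start; "moment": the same for the moment, N m; "gripper_width": finger opening in m; "gripper_force": force on a finger pad.
Only numpy, scipy, OpenCV 4.12 (cv2) and the standard library are available. Lean on these libraries where they do the work, as an engineer would, in place of code of your own. Each camera call takes 0.05 s, during which the arm holds its last target. There are 200 camera calls.

## Working session

There is one attempt and no reset: what is moved stays moved. The work goes in short steps, Python scripts to look and compute and a tool call to move; the robot and the scene stay as the last step left them, time stands still between calls to the robot, and variables do not carry over. Pictures are saved under pics/ and viewed, at most 10 in all, crops included, and the job is handed in when it is done.

Besides the shell and the picture viewer there is one more tool, called after ">>>" as name(argument=value, ...) on one line, values as JSON. jog_arm: Moves the arm, as the interface text tells. Its arguments: {"type":"object","properties":{"deltas":{"type":"array"},"force":{"type":"number"}},"required":["deltas"]}

```bash
mkdir -p pics
cat > h.py <<'E'
import numpy as np,cv2
from plant import r
def shot(n,f):
    i=r.camera_info(n); im=r.capture(n); cv2.imwrite(f'pics/{f}.png',im); np.save(f'pics/{f}.npy',np.array([i],dtype=object),allow_pickle=True); return im,i
def load(f): return cv2.imread(f'pics/{f}.png'),np.load(f'pics/{f}.npy',allow_pickle=True)[0]
def ray(i,u,v):
    V=np.array(i['view']);R=V[:3,:3];c=-R.T@V[:3,3]
    K=np.array([[i['fx'],0,i['cx']],[0,i['fy'],i['cy']],[0,0,1.]])
    d=i.get('dist',i.get('distortion'))
    x,y=cv2.undistortPoints(np.array([[[u,v]]],float),K,None if d is None else np.array(d,float))[0,0]
    return c,R.T@np.array([x,-y,-1])
def onz(i,u,v,z):
    c,d=ray(i,u,v); return c+d*(z-c[2])/d[2]
def proj(i,p):
    V=np.array(i['view']);q=V[:3,:3]@np.array(p,float)+V[:3,3]
    K=np.array([[i['fx'],0,i['cx']],[0,i['fy'],i['cy']],[0,0,1.]])
    d=i.get('dist',i.get('distortion'))
    return cv2.projectPoints(np.array([[q[0],-q[1],-q[2]]]),np.zeros(3),np.zeros(3),K,None if d is None else np.array(d,float))[0].ravel()
def tri(*obs):
    A=np.zeros((3,3));b=np.zeros(3)
    for i,u,v in obs:
        c,d=ray(i,u,v);d=d/np.linalg.norm(d);P=np.eye(3)-np.outer(d,d);A+=P;b+=P@c
    return np.linalg.solve(A,b)
E
python3 - <<'E'
from h import *
for n in('scene','top','wrist'):
    im,i=shot(n,n+'0'); print(n,i)
print(r.get_state())
E
```

```text
scene {'fx': 463.3645854560283, 'fy': 463.3645854560283, 'cx': 315.59351382686896, 'cy': 237.5060350933161, 'view': array([[ 0.64435332, -0.76448509, -0.01927023, -0.27992102],
       [ 0.48732835,  0.39106889,  0.78075361, -0.32291388],
       [-0.58933851, -0.51247211,  0.6245418 , -0.55864758],
       [ 0.        ,  0.        ,  0.        ,  1.        ]])}
top {'fx': 568.6352115525941, 'fy': 568.6352115525941, 'cx': 319.76988943600634, 'cy': 231.0305731933102, 'view': array([[ 0.00208832, -0.99982809,  0.01842368,  0.05826413],
       [ 0.99116711,  0.00451256,  0.13254204, -0.52037376],
       [-0.13260239,  0.01798415,  0.99100614, -1.21845478],
       [ 0.        ,  0.        ,  0.        ,  1.        ]])}
wrist {'fx': 351.854219076547, 'fy': 351.854219076547, 'cx': 321.7963309540434, 'cy': 241.99161605403876, 'view': array([[-0.42811734, -0.90372055,  0.00217019,  0.67294065],
       [ 0.86642911, -0.41113172, -0.28332191,  0.03506333],
       [ 0.25693606, -0.11941471,  0.95902241, -0.39088314],
       [ 0.        ,  0.        ,  0.        ,  1.        ]])}
{'time_s': 0.15, 'joints': array([ 8.11344314e+01,  2.05809341e+01,  6.45348437e-01, -1.24332296e-02,
       -7.01351355e+01, -1.65079664e+01]), 'qd': array([-0.08530095, -0.11400615,  0.14545827,  0.05243523,  0.09548726,
        0.03706272]), 'joint_torque': array([-1.63229237e-03, -5.83276606e+01,  2.93291724e+01,  7.00123295e+00,
        8.76896549e-03, -1.16306451e-04]), 'tcp_pos': array([0.28911172, 0.6095251 , 0.21015333]), 'eef_rot': array([ 1.79928872e+02, -8.88903223e-03, -2.53777616e+01]), 'contact_force': array([-0.18202702,  0.28855546, -0.81226448]), 'moment': array([ 0.00504802, -0.0029685 ,  0.01518949]), 'gripper_force': 0.0, 'gripper_width': 0.08779483859920834}
```

View pics/top0.png

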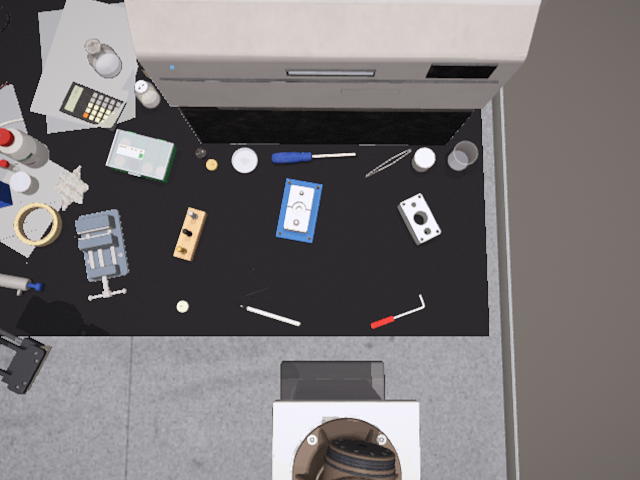

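View pics/scene0.png

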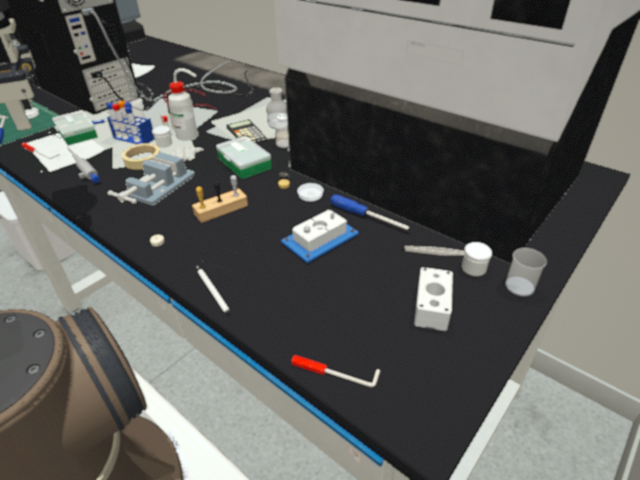

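The top view shows the stand at (190,234) with brass at the near end, about (181,250). The lower half is at (300,209) on its blue plate and the upper half at (419,218). The scene view confirms brass is at the left/near end (199,195), then black, then steel.

Run:
```python
from h import *
im,i=load('top0')
for n,u,v,z in(('brass',181,250,.072),('black',188,233,.072),('steel',194,216,.072),('base',300,209,.039),('dn',302,193,.05),('df',296,223,.05),('top',420,218,.044),('hood front',330,105,.1)): print(n,onz(i,u,v,z).round(3))
c=[im[170:275,160:230],im[165:255,265:335],im[180:255,385:455]]
cv2.imwrite('pics/c.png',np.hstack([cv2.resize(x,(260,390),interpolation=cv2.INTER_CUBIC) for x in c]))
```

```text
brass [0.473 0.354 0.072]
black [0.51  0.341 0.072]
steel [0.546 0.329 0.072]
base [0.568 0.104 0.039]
dn [0.602 0.099 0.05 ]
df [0.535 0.112 0.05 ]
top [ 0.549 -0.16   0.044]
hood front [0.785 0.04  0.1  ]
```

View pics/c.png

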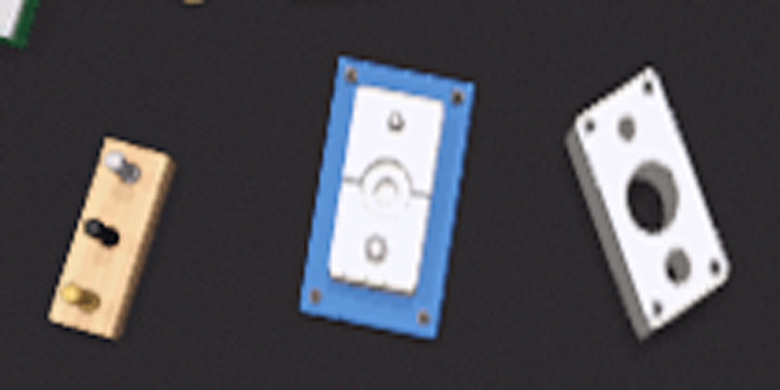

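View pics/wrist0.png

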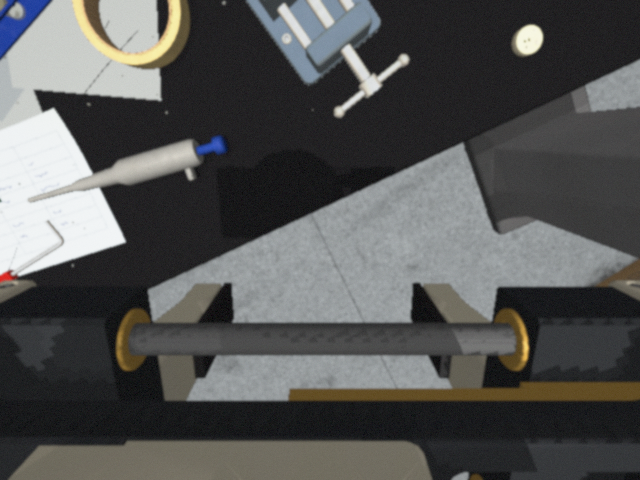

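The crops show the thick dowel and the thick hole both at the near end, so the lower half's x axis points away from the robot. The upper half needs only about −30° of turn. The wrist view looks ahead of the fingers, with the fingers in its lower half.

Run:
```python
from h import *
im,i=load('wrist0')
y=np.radians(-25.37);t=np.array([.2891,.6095,.2101])
Rt=np.array([[np.cos(y),np.sin(y),0],[np.sin(y),-np.cos(y),0],[0,0,-1]])
c,d=ray(i,320,240);print('cam in tool',Rt.T@(c-t),'dir',Rt.T@d)
for v in(40,140,240,260):
  p=onz(i,320,v,.06); print(v,Rt.T@(p-t))
im,i=load('top0')
def ax(a,b,z):
  p=onz(i,*a,z);q=onz(i,*b,z);print((p+q)/2,np.degrees(np.arctan2(*(q-p)[1::-1])),np.linalg.norm(p-q))
def un(x,y,x0,y0,w,h,k): return (x0+(x-260*k+.5)*w/260-.5,y0+(y+.5)*h/390-.5)
ax(un(80,300,160,170,70,105,0),un(120,165,160,170,70,105,0),.07)
ax(un(375,250,265,165,70,90,1),un(396,120,265,165,70,90,1),.052)
ax(un(678,265,385,180,70,75,2),un(627,127,385,180,70,75,2),.043)
```

```text
cam in tool [ 0.07679163  0.00078462 -0.17323949] dir [-0.27789529 -0.00291486  0.96063719]
40 [ 1.53824424e-01 -1.46510143e-05  1.50100000e-01]
140 [ 7.51356851e-02 -9.85367209e-05  1.50100000e-01]
240 [-0.01674475 -0.00019649  0.1501    ]
260 [-0.03700073 -0.00021808  0.1501    ]
[0.51167783 0.34426722 0.07      ] -14.532252498028889 0.0807304098215975
[0.56990711 0.10697978 0.052     ] -10.116334559401066 0.06751672534565241
[ 0.55060078 -0.16109361  0.043     ] 26.23035737058425 0.06575739037135729
```

>>> jog_arm(deltas=[[[1,3.1,-5,0,0.036],[1,3.1,-5,0,0.036],[1,3.1,-5,0,0.036],[1,3.1,-5,0,0.036],[1,3.1,-4.8,0,0.036],[1,0,0,0,0],[1,0,0,0,0]]])

```text
time_s: 1.02
tcp_pos: [0.4444, 0.3617, 0.2108]
eef_rot: [-180.0, 0.0, -15.1]
contact_force: [-0.5, 0.3, -0.3]
gripper_width: 0.0878
gripper_force: 0.0
```

Run:
```python
from h import *
im,i=shot('wrist','w1'); s=r.get_state();print(s['tcp_pos'],s['eef_rot'])
cv2.imwrite('pics/w1c.png',im[:300])
```

```text
[0.44404533 0.3623036  0.21077881] [-1.79995151e+02  6.39611195e-03 -1.50655882e+01]
```

View pics/w1c.png

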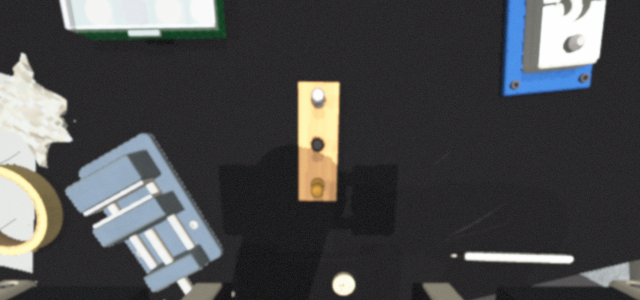

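The wrist view shows the stand upright in the image: brass at (317,187), black at (317,144), steel at (318,96). The vise is clear to the left.

Run:
```python
from h import *
im,i=load('w1')
for u,v in((317,183),(317,144),(318,94)): print(onz(i,u,v,.072))
h=cv2.cvtColor(im,cv2.COLOR_BGR2HSV)
for p in((183,317),(187,317),(192,317),(120,305),(170,305),(195,305)): print(p,h[p],im[p])
m=cv2.inRange(h,(8,60,60),(28,200,255));m[:70]=0;m[210:]=0;m[:,:280]=0;m[:,360:]=0
print(cv2.minAreaRect(cv2.findNonZero(m)))
```

```text
[0.4823692  0.35456398 0.072     ]
[0.5143102  0.34581374 0.072     ]
[0.55232077 0.33454772 0.072     ]
(183, 317) [ 18 165 147] [ 52 110 147]
(187, 317) [ 19 170 210] [ 70 158 210]
(192, 317) [ 18 173 204] [ 66 151 204]
(120, 305) [ 27  73 254] [181 246 254]
(170, 305) [ 16 118 231] [124 182 231]
(195, 305) [ 16 121 226] [119 176 226]
((318.0, 140.5), (121.0, 44.0), 90.0)
```

>>> jog_arm(deltas=[[[1,3.2,-0.6,0,0],[1,0,0,0,0],[1,0,0,0,0]]])

```text
time_s: 1.45
tcp_pos: [0.4755, 0.3566, 0.2104]
eef_rot: [180.0, 0.0, -15.0]
contact_force: [-0.3, 0.3, -0.1]
gripper_width: 0.0878
gripper_force: 0.0
```

```bash
cat >> h.py <<'E'
def blob(m,box):
    x0,y0,x1,y1=box;k=np.zeros_like(m);k[y0:y1,x0:x1]=m[y0:y1,x0:x1]
    n,l,s,c=cv2.connectedComponentsWithStats(k);j=1+np.argmax(s[1:,4]);return s[j],c[j]
E
python3 - <<'E'
from h import *
im,i=shot('wrist','w2'); s=r.get_state();print(s['tcp_pos'],s['eef_rot'])
for f,box in(('w1',(295,165,345,205)),('w2',(280,180,370,260))):
    a,_=load(f);h=cv2.cvtColor(a,cv2.COLOR_BGR2HSV);m=cv2.inRange(h,(8,145,60),(28,255,255))
    print(f,blob(m,box))
cv2.imwrite('pics/w2c.png',np.hstack([cv2.resize(load(f)[0][70:270,250:390],(392,560),interpolation=cv2.INTER_CUBIC) for f in('w1','w2')]))
E
```

```text
[0.47540224 0.35653237 0.21054784] [ 1.79973899e+02  2.20867946e-02 -1.50021001e+01]
w1 (array([311, 179,  13,  18, 186], dtype=int32), array([316.91935484, 187.72043011]))
w2 (array([314, 209,  13,  23, 228], dtype=int32), array([320.23684211, 220.21929825]))
```

View pics/w2c.png

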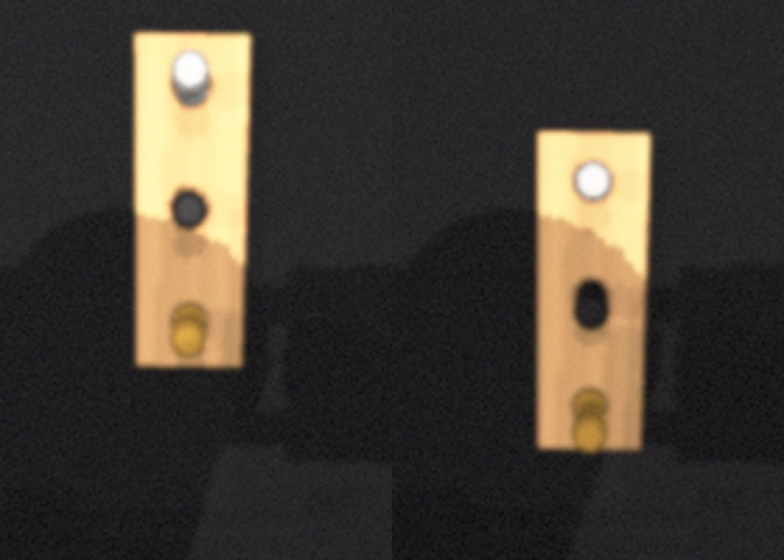

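Both views (left and right halves) show the brass top end as the lower lobe, at about (317,190.7) in w1 and (320.5,225) in w2. The bar stands upright.

Run:
```python
from h import *
_,a=load('w1');_,b=load('w2')
print(tri((a,317,190.6),(b,320.5,225.2)))
for z in(.069,.072): print(onz(a,317,190.6,z),onz(b,320.5,225.2,z))
# stand edges direction
for f in('w1','w2'):
  im,i=load(f);h=cv2.cvtColor(im,cv2.COLOR_BGR2HSV);m=cv2.inRange(h,(8,50,80),(30,255,255));m[:70]=0;m[240:]=0;m[:,:285]=0;m[:,350:]=0
  m[:, :]=cv2.morphologyEx(m,cv2.MORPH_OPEN,np.ones((5,5)))
  vs=np.arange(100,185) if f=='w1' else np.arange(130,215)
  L=[onz(i,np.nonzero(m[v])[0].min(),v,.024) for v in vs];Rr=[onz(i,np.nonzero(m[v])[0].max()+1,v,.024) for v in vs]
  for e in(L,Rr):
    e=np.array(e);p=np.polyfit(e[:,0],e[:,1],1);print(f,np.degrees(np.arctan(p[0])),np.polyval(p,.476))
```

```text
[0.47601566 0.35628066 0.07278852]
[0.47550539 0.35648323 0.069     ] [0.47511923 0.35651644 0.069     ]
[0.47591103 0.3563332  0.072     ] [0.47582754 0.35631935 0.072     ]
w1 -15.173703195387787 0.3767566783154286
w1 -16.108993998885555 0.33483116409423974
w2 -15.948511220031117 0.3774988644573716
w2 -16.689447133833998 0.33555306930526274
```

Brass is at (0.476, 0.356), with its top at about 0.072–0.073, as the text says. Descending.

>>> jog_arm(deltas=[[[1,0,0,-5,-0.015],[1,0,0,-5,0],[1,0,0,-4,0],[1,0,0,-0.9,0],[1,0,0,0,0]]], force=15)

```text
time_s: 2.12
tcp_pos: [0.4762, 0.3564, 0.0624]
eef_rot: [180.0, -0.0, -15.9]
contact_force: [0.6, -0.0, 1.1]
gripper_width: 0.0881
gripper_force: 0.0
```

>>> jog_arm(deltas=[[[-1,0,0,0,0],[-1,0,0,0,0],[-1,0,0,0,0],[-1,0,0,0,0],[-1,0,0,0,0],[-1,0,0,0,0],[-1,0,0,0,0]]], force=15)

```text
time_s: 3.0
tcp_pos: [0.4762, 0.3559, 0.0618]
eef_rot: [180.0, 0.0, -15.9]
contact_force: [-0.0, 0.2, 0.6]
gripper_width: 0.0232
gripper_force: 0.0
```

>>> jog_arm(deltas=[[[-1,0,0,0,0],[-1,0,0,0,0],[-1,0,0,0,0],[-1,0,0,0,0]]], force=25)

```text
time_s: 3.5
tcp_pos: [0.4762, 0.3559, 0.0619]
eef_rot: [-180.0, -0.0, -15.9]
contact_force: [0.1, -0.2, 0.1]
gripper_width: 0.0001
gripper_force: 0.0
```

The fingers closed on nothing, so I need to look.

Run:
```python
from h import *
w,_=shot('wrist','w3');t,_=shot('top','t3');s,_=shot('scene','s3')
cv2.imwrite('pics/c3.png',np.hstack([cv2.resize(w,(533,400)),cv2.resize(s[150:250,160:270],(267,400))]))
```

```text
(no output)
```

View pics/c3.png

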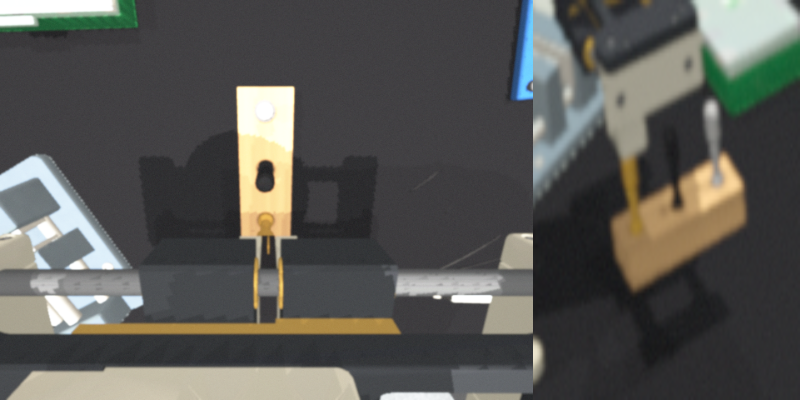

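Run:
```python
from h import *
w,_=load('w3');s,_=load('s3')
cv2.imwrite('pics/c4.png',np.hstack([cv2.resize(w[200:380,270:370],(333,600),interpolation=cv2.INTER_CUBIC),cv2.resize(s[150:230,170:230],(450,600),interpolation=cv2.INTER_CUBIC)]))
s=r.get_state();print(s['gripper_width'],s['gripper_force'],s['contact_force'],s['tcp_pos'])
```

```text
0.0004763373662867507 0.0 [ 0.57984461 -0.24330445  0.92500863] [0.47621067 0.35587128 0.0618434 ]
```

View pics/c4.png

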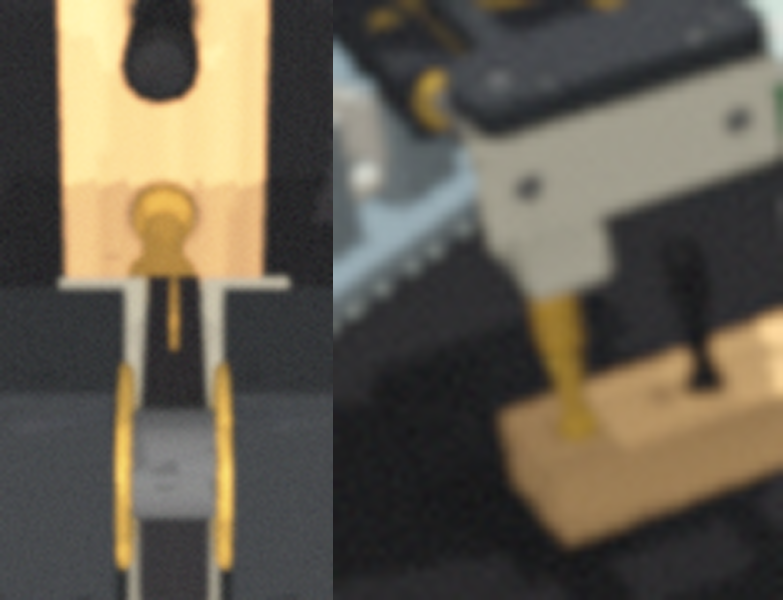

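Run:
```python
from h import *
for n,f in(('scene','s3'),('wrist','w3'),('top','t3')):
    im,i=load(f)
    for p in((.4758,.3563,.072),(.4758,.3563,.024),(.4762,.3559,.043),(.4762,.3559,.062)): print(n,p,proj(i,p).round(1))
    print(np.linalg.inv(i['view'])[:3,3])
```

```text
scene (0.4758, 0.3563, 0.072) [198.4 187.9]
scene (0.4758, 0.3563, 0.024) [202.3 206.7]
scene (0.4762, 0.3559, 0.043) [201.  199.4]
scene (0.4762, 0.3559, 0.062) [199.5 191.9]
[ 0.0085006  -0.37400518  0.5956208 ]
wrist (0.4758, 0.3563, 0.072) [318.9 296.8]
wrist (0.4758, 0.3563, 0.024) [319.5 264.2]
wrist (0.4762, 0.3559, 0.043) [319.8 274.6]
wrist (0.4762, 0.3559, 0.062) [319.6 287.8]
[0.54969478 0.33387863 0.23516801]
top (0.4758, 0.3563, 0.072) [180.1 248.8]
top (0.4758, 0.3563, 0.024) [185. 251.]
top (0.4762, 0.3559, 0.043) [183.3 250. ]
top (0.4762, 0.3559, 0.062) [181.4 249.1]
[0.35408567 0.08251521 1.27539413]
```

Run:
```python
from h import *
print('tip',r.tip_extent)
im,i=load('w0') if 0 else load('wrist0')
y=np.radians(-25.37);t=np.array([.2891,.6095,.2101])
Rt=np.array([[np.cos(y),np.sin(y),0],[np.sin(y),-np.cos(y),0],[0,0,-1]])
for z in(.019,0,-.02,-.04):
  print(z,[proj(i,t+Rt@np.array([x,.044,z])).round(0) for x in(-.0095,.0095)])
im,i=load('w3');y=np.radians(-15.9);t=np.array([.4762,.3559,.0618])
Rt=np.array([[np.cos(y),np.sin(y),0],[np.sin(y),-np.cos(y),0],[0,0,-1]])
for z in(.019,0,-.02,-.04):
  print(z,[proj(i,t+Rt@np.array([x,.0,z])).round(0) for x in(-.0095,.0095)])
```

```text
tip 0.019
0.019 [array([394., 290.]), array([396., 259.])]
0 [array([401., 304.]), array([403., 271.])]
-0.02 [array([410., 323.]), array([413., 287.])]
-0.04 [array([421., 346.]), array([425., 306.])]
0.019 [array([320., 289.]), array([320., 259.])]
0 [array([320., 304.]), array([320., 271.])]
-0.02 [array([319., 322.]), array([319., 286.])]
-0.04 [array([319., 346.]), array([319., 306.])]
```

Both wrist pictures put the fingertips' front edge at row 285. That is 20 mm *behind* the reported TCP, not 19 mm ahead of it. The scene view agrees, showing the tips at z≈0.08, just above the bar's top. So the tips are at TCP z + 0.020 and I need to go about 38 mm lower. I'll open, descend and check the result.

>>> jog_arm(deltas=[[[1,0,0,0,0],[1,0,0,0,0],[1,0,0,0,0],[1,0,0,0,0],[1,0,0,0,0],[1,0,0,0,0],[1,0,0,0,0],[1,0,0,0,0]]], force=20)

```text
time_s: 4.65
tcp_pos: [0.4762, 0.3559, 0.0619]
eef_rot: [180.0, -0.0, -15.9]
contact_force: [0.5, 0.5, 0.0]
gripper_width: 0.0752
gripper_force: 0.0
```

>>> jog_arm(deltas=[[[1,0,0,-1,0],[1,0,0,-1,0],[1,0,0,-1,0],[1,0,0,-0.7,0],[1,0,0,0,0]]])

```text
time_s: 5.28
tcp_pos: [0.4759, 0.3554, 0.024]
eef_rot: [179.9, 0.0, -15.9]
contact_force: [1.0, 0.7, 0.1]
gripper_width: 0.0876
gripper_force: 0.0
```

>>> jog_arm(deltas=[[[-1,0,0,0,0],[-1,0,0,0,0],[-1,0,0,0,0],[-1,0,0,0,0],[-1,0,0,0,0],[-1,0,0,0,0],[-1,0,0,0,0],[-1,0,0,0,0]]])

```text
time_s: 6.28
tcp_pos: [0.4762, 0.3559, 0.0249]
eef_rot: [180.0, -0.0, -15.9]
contact_force: [-0.8, -0.4, -0.4]
gripper_width: 0.0133
gripper_force: 0.0
```

>>> jog_arm(deltas=[[[-1,0,0,0,0],[-1,0,0,0,0],[-1,0,0,0,0]]])

```text
time_s: 6.65
tcp_pos: [0.4762, 0.3559, 0.0248]
eef_rot: [-180.0, -0.0, -15.9]
contact_force: [-0.2, 0.2, -1.1]
gripper_width: 0.0111
gripper_force: 20.0
```

Gripped: 11 mm opening, 20 N. Lifting, then moving to view the lower half.

>>> jog_arm(deltas=[[[-1,0,0,1,0],[-1,0,0,2,0],[-1,0,0,3,0],[-1,0,0,4,0],[-1,0,0,3.5,0],[-1,0.7,-4,0,0.02],[-1,0.7,-4,0,0.02],[-1,0.7,-4,0,0.02]]])

```text
time_s: 7.65
tcp_pos: [0.4971, 0.2346, 0.1607]
eef_rot: [-180.0, -0.0, -12.4]
contact_force: [0.2, -0.3, -0.0]
gripper_width: 0.0112
gripper_force: 20.0
```

>>> jog_arm(deltas=[[[-1,0.7,-4,0,0.02],[-1,0.6,-4,0,0.02],[-1,0,-4,0,0],[-1,0,0,0,0],[-1,0,0,0,0]]])

```text
time_s: 8.28
tcp_pos: [0.5104, 0.1158, 0.1605]
eef_rot: [-180.0, -0.0, -10.2]
contact_force: [0.2, -0.9, -1.2]
gripper_width: 0.0112
gripper_force: 20.0
```

Run:
```python
from h import *
im,i=shot('wrist','w5'); s=r.get_state();print(s['tcp_pos'],s['eef_rot'],s['gripper_width'],s['gripper_force'])
t,_=shot('top','t5')
cv2.imwrite('pics/w5c.png',im[:330])
```

```text
[0.51037146 0.11625861 0.16034564] [-1.79974198e+02 -2.90786890e-02 -1.01788231e+01] 0.011219647378108669 19.999852913897485
```

View pics/w5c.png

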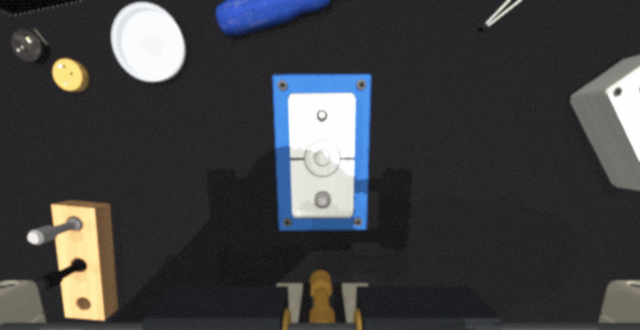

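The view shows the lower half squarely: blue plate corners at about (273,74), (371,74), (367,230), (279,230), dowels at (322,115) thin and (322,199) thick, and the cavity at (322,158). The bar is in the grip at (320,280).

```bash
cat >> h.py <<'E'
def quad(m):
    c=max(cv2.findContours(m,cv2.RETR_EXTERNAL,cv2.CHAIN_APPROX_NONE)[0],key=cv2.contourArea)
    h=cv2.convexHull(c)
    for e in np.linspace(.01,.1,40):
        q=cv2.approxPolyDP(h,e*cv2.arcLength(h,True),True)
        if len(q)==4: break
    q=q[:,0].astype(float); s=[]
    c=c[:,0].astype(float)
    for k in range(4):   # refine by line fits
        a,b=q[k],q[(k+1)%4];d=(b-a)/np.linalg.norm(b-a);t=(c-a)@d;n=abs((c-a)@np.array([-d[1],d[0]]))
        P=c[(t>8)&(t<np.linalg.norm(b-a)-8)&(n<4)].astype(np.float32)
        vx,vy,x,y=cv2.fitLine(P,cv2.DIST_HUBER,0,.01,.01).ravel();s.append(np.cross([vx,vy,0],[x,y,0])[2:].tolist()+[vx,vy])
    L=[np.array([v[2],-v[1],v[0]]) for v in s] # n.x = c : (-vy,vx).(x,y)=cross
    out=[]
    for k in range(4):
        A=np.array([[-s[k-1][2],s[k-1][1]],[-s[k][2],s[k][1]]]);out.append(np.linalg.solve(A,[s[k-1][0],s[k][0]]))
    return np.array(out)
def base(f):
    im,i=load(f);h=cv2.cvtColor(im,cv2.COLOR_BGR2HSV);x0,x1,y0,y1=(230,420,45,290) if f[0]=='w' else (265,335,165,255)
    m=cv2.inRange(h,(95,90,40),(125,255,255));k=np.zeros_like(m);k[y0:y1,x0:x1]=m[y0:y1,x0:x1]
    k=cv2.morphologyEx(k,cv2.MORPH_CLOSE,np.ones((3,3)));return quad(k),i
def rect(Q):
    e=[Q[(k+1)%4]-Q[k] for k in range(4)];l=[np.linalg.norm(v[:2]) for v in e]
    k=int(l[1]>l[0]);d=e[k]-e[k+2];a=np.degrees(np.arctan2(d[1],d[0]));a=(a+90)%180-90
    return Q.mean(0),a,np.round(l,4)
E
python3 - <<'E'
from h import *
for f in('w5','top0'):
    q,i=base(f);print(f,q.round(1).tolist());print(rect(np.array([onz(i,u,v,.011) for u,v in q])))
_,i=load('w5')
p=[onz(i,322,115,.053),onz(i,322.5,199,.053),onz(i,322,158,.033)];print(p)
d=p[0]-p[1];print(np.degrees(np.arctan2(d[1],d[0])),np.linalg.norm(d))
im,_=load('w5');h=cv2.cvtColor(im,cv2.COLOR_BGR2HSV);print(blob(cv2.inRange(h,(8,120,50),(28,255,255)),(295,250,350,330)))
t=np.array([.51037,.11626,.1603]);
for dz in(-.017,.047):print(proj(i,t+[0,0,dz]))
E
```

```text
w5 [[372.1, 73.0], [367.3, 231.0], [277.4, 231.0], [270.8, 73.0]]
(array([0.56965794, 0.10385983, 0.011     ]), np.float64(-9.841765044328497), array([0.1368, 0.0853, 0.1368, 0.0849]))
top0 [[286.0, 177.5], [322.5, 184.3], [311.9, 242.7], [275.1, 236.6]]
(array([0.57075725, 0.10669049, 0.011     ]), np.float64(-9.779300218158312), array([0.0843, 0.1353, 0.0835, 0.1371]))
[array([0.60186238, 0.0980271 , 0.053     ]), array([0.53921091, 0.10887572, 0.053     ]), array([0.5698173 , 0.10377087, 0.033     ])]
-9.823828283211846 0.06358379767535086
(array([ 309,  270,   27,   53, 1108], dtype=int32), array([320.82039711, 297.71119134]))
[319.06634596 275.55082716]
[317.91468242 334.49918962]
```

>>> jog_arm(deltas=[[[-1,3,-0.5,0,0],[-1,0,0,0,0],[-1,0,0,0,0]]])

```text
time_s: 8.75
tcp_pos: [0.5398, 0.1113, 0.1595]
eef_rot: [180.0, 0.1, -10.2]
contact_force: [-0.1, -0.6, -0.7]
gripper_width: 0.0109
gripper_force: 20.0
```

Run:
```python
from h import *
shot('wrist','w6'); s=r.get_state();print(s['tcp_pos'],s['eef_rot'])
q,i=base('w6');print(q.round(1).tolist());print(rect(np.array([onz(i,u,v,.011) for u,v in q])))
q5,i5=base('w5')
for a in q5:
    b=None
    P=onz(i5,*a,.011);z=proj(i,P);b=q[np.argmin(np.linalg.norm(q-z,axis=1))];print(tri((i5,*a),(i,*b)))
```

```text
[0.53963042 0.11127585 0.15961671] [ 1.79979099e+02  3.83124072e-02 -1.01531698e+01]
[[371.6, 110.0], [367.0, 260.0], [278.7, 260.0], [272.8, 110.0]]
(array([0.57017889, 0.10383788, 0.011     ]), np.float64(-9.857560772862143), array([0.1364, 0.0854, 0.1363, 0.0848]))
[0.63005775 0.04983263 0.00718082]
[0.49238361 0.0728654  0.00267601]
[0.5080064  0.15894825 0.00321498]
[0.64505586 0.13422352 0.00826762]
```

>>> jog_arm(deltas=[[[-1,1.5,-0.3,0,0.005],[-1,1.5,-0.25,0,0],[-1,0,0,-4,0],[-1,0,0,-3,0],[-1,0,0,-1,0],[-1,0,0,0,0],[-1,0,0,0,0]]])

```text
time_s: 9.68
tcp_pos: [0.5713, 0.1057, 0.0812]
eef_rot: [-179.9, -0.1, -9.9]
contact_force: [-0.1, -0.6, 0.4]
gripper_width: 0.0113
gripper_force: 20.0
```

Run:
```python
from h import *
im,i=shot('wrist','w7'); s=r.get_state();t=s['tcp_pos'];print(t,s['eef_rot'],s['contact_force'])
h=cv2.cvtColor(im,cv2.COLOR_BGR2HSV);m=cv2.inRange(h,(8,120,50),(28,255,255))
print(blob(m,(290,230,355,330)))
for v in range(264,312,5):
    x=np.nonzero(m[v,290:355])[0]+290; print(v,(x.min(),x.max(),(x.min()+x.max())/2) if len(x) else None)
for dz in(-.017,-.014,.0):print(dz,proj(i,t+[0,0,dz]))
b=cv2.inRange(h,(95,90,40),(125,255,255))
for v in(130,160,190,220,240):
    x=np.nonzero(b[v,200:440])[0]+200; c=[onz(i,u,v,.011) for u in(x.min(),x.max()+1)]; print(v,x.min(),x.max(),[k[:2].round(4) for k in c],((c[0]+c[1])/2)[:2].round(4))
cv2.imwrite('pics/w7c.png',cv2.resize(im[90:340,200:440],(576,600)))
```

```text
[0.57118074 0.10575135 0.08120148] [-1.79933250e+02 -1.05204593e-01 -9.88707493e+00] [0.22682595 0.22900647 0.41154299]
(array([309, 272,  27,  51, 969], dtype=int32), array([320.71001032, 299.05366357]))
264 None
269 None
274 (np.int64(313), np.int64(326), np.float64(319.5))
279 (np.int64(311), np.int64(329), np.float64(320.0))
284 (np.int64(310), np.int64(329), np.float64(319.5))
289 (np.int64(310), np.int64(330), np.float64(320.0))
294 (np.int64(310), np.int64(328), np.float64(319.0))
299 (np.int64(315), np.int64(326), np.float64(320.5))
304 (np.int64(315), np.int64(327), np.float64(321.0))
309 (np.int64(313), np.int64(331), np.float64(322.0))
-0.017 [319.78703377 275.78465111]
-0.014 [319.75669181 277.7461353 ]
0.0 [319.60280445 287.69432794]Traceback (most recent call last):
  File "<stdin>", line 10, in <module>
    return umr_minimum(a, axis, None, out, keepdims, initial, where)
ValueError: zero-size array to reduction operation minimum which has no identity
```

Run:
```python
from h import *
im,i=shot('wrist','w7')
h=cv2.cvtColor(im,cv2.COLOR_BGR2HSV)
b=cv2.inRange(h,(95,90,40),(125,255,255))
a=np.radians(-9.85);n=np.array([-np.sin(a),np.cos(a)]);c=np.array([.5702,.1038])
for v in range(100,262,20):
    x=np.nonzero(b[v,170:470])[0]+170
    if len(x)<5: print(v,len(x));continue
    g=x[np.argmax(np.diff(x))],x[np.argmax(np.diff(x))+1]
    e=[(onz(i,u,v,z)[:2]-c)@n*1000 for u,z in((x.min(),.011),(x.max()+1,.011))]
    print(v,x.min(),g,x.max(),np.round(e,1),'mid',round(sum(e)/2,2))
cv2.imwrite('pics/w7c.png',cv2.resize(im[90:340,200:440],(576,600)))
```

```text
100 195 (np.int64(195), np.int64(196)) 246 [82.8 49.2] mid 66.02
120 0
140 0
160 260 (np.int64(260), np.int64(261)) 386 [ 42.7 -43.1] mid -0.17
180 262 (np.int64(262), np.int64(263)) 385 [ 42.  -43.1] mid -0.53
200 263 (np.int64(280), np.int64(367)) 384 [ 42.  -43.1] mid -0.56
220 264 (np.int64(280), np.int64(366)) 383 [ 41.9 -43.1] mid -0.58
240 265 (np.int64(281), np.int64(365)) 382 [ 41.9 -43.1] mid -0.6
260 265 (np.int64(282), np.int64(364)) 381 [ 42.6 -43.1] mid -0.26
```

View pics/w7c.png

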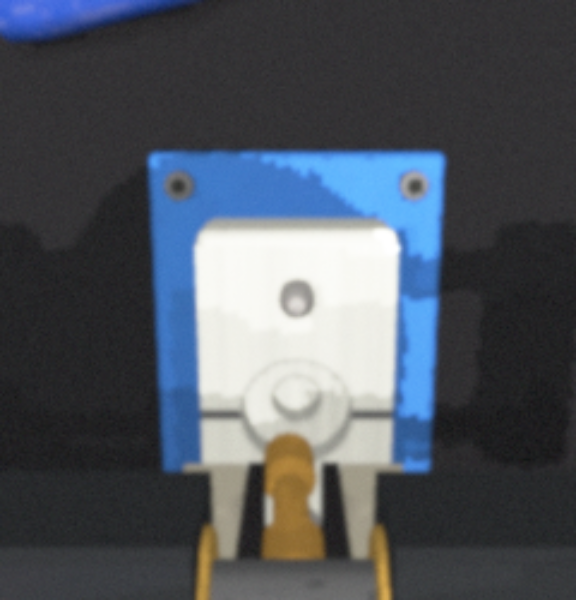

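The last view shows the bar end at crop (290,440), the socket ring at (296,398) and the thin dowel at (296,298). The bar sits slightly left of the socket line, so I'll compute the shift.

Run:
```python
from h import *
im,i=load('w7')
f=lambda x,y:(200+(x+.5)*240/576-.5,90+(y+.5)*250/600-.5)
for n,p,z in(('socket',f(296.5,397),.027),('cavity',f(297,406),.039),('dowel',f(296.5,299),.053)): print(n,onz(i,*p,z))
print(onz(i,319.7,275.8,.0642))
```

```text
socket [0.57089117 0.10366363 0.027     ]
cavity [0.57230985 0.10332348 0.039     ]
dowel [0.60424108 0.09799766 0.053     ]
[0.57107028 0.10585365 0.0642    ]
```

>>> jog_arm(deltas=[[[-1,0,-0.2,0,0],[-1,0,0,-1.5,0],[-1,0,0,-1.5,0],[-1,0,0,-0.5,0],[-1,0,0,0,0]]])

```text
time_s: 10.4
tcp_pos: [0.5698, 0.1031, 0.044]
eef_rot: [179.9, 0.1, -9.9]
contact_force: [-0.1, 0.6, -0.7]
gripper_width: 0.0109
gripper_force: 20.0
```

>>> jog_arm(deltas=[[[-1,0,0,-0.4,0],[-1,0,0,-0.3,0],[-1,0,0,0,0]]])

```text
time_s: 10.78
tcp_pos: [0.5702, 0.1034, 0.0378]
eef_rot: [-180.0, 0.0, -9.9]
contact_force: [-0.3, 0.3, -0.7]
gripper_width: 0.0112
gripper_force: 20.0
```

>>> jog_arm(deltas=[[[-1,0,0,-0.3,0],[-1,0,0,-0.2,0],[-1,0,0,0,0]]])

```text
time_s: 11.15
tcp_pos: [0.5702, 0.1034, 0.0327]
eef_rot: [180.0, 0.0, -9.9]
contact_force: [0.2, 0.7, -0.1]
gripper_width: 0.0106
gripper_force: 20.0
```

>>> jog_arm(deltas=[[[-1,0,0,-0.1,0],[-1,0,0,0,0]]])

```text
time_s: 11.4
tcp_pos: [0.5703, 0.1034, 0.0319]
eef_rot: [-180.0, -0.0, -9.9]
contact_force: [0.5, -0.0, -0.4]
gripper_width: 0.0112
gripper_force: 20.0
```

>>> jog_arm(deltas=[[[-0.5,0,0,0,0],[0,0,0,0,0],[0,0,0,0,0],[0.3,0,0,0,0],[1,0,0,0,0],[1,0,0,0,0]]])

```text
time_s: 12.15
tcp_pos: [0.5702, 0.1034, 0.0319]
eef_rot: [-180.0, 0.0, -9.9]
contact_force: [0.0, 0.2, -0.0]
gripper_width: 0.0653
gripper_force: 0.0
```

>>> jog_arm(deltas=[[[1,0,0,1,0],[1,0,0,4,0],[1,0,0,4,0],[1,0,0,4,0],[1,-3,0,0,0],[1,-3,0,0,0],[1,0,0,0,0],[1,0,0,0,0]]])

```text
time_s: 13.15
tcp_pos: [0.5108, 0.1036, 0.1627]
eef_rot: [-180.0, -0.1, -9.9]
contact_force: [1.0, 0.2, 0.5]
gripper_width: 0.0877
gripper_force: 0.0
```

Run:
```python
from h import *
im,i=shot('wrist','w8'); t,j=shot('top','t8');s,k=shot('scene','s8')
for f in('w8','t8'): 
    q,ii=base(f);print(f,rect(np.array([onz(ii,u,v,.011) for u,v in q])))
h=cv2.cvtColor(im,cv2.COLOR_BGR2HSV);m=cv2.inRange(h,(8,100,50),(28,255,255));print(blob(m,(250,60,400,280)))
for z in(.03,.079):print('pred wrist',proj(i,(.5702,.1034,z)),'scene',proj(k,(.5702,.1034,z)))
h=cv2.cvtColor(s,cv2.COLOR_BGR2HSV);m=cv2.inRange(h,(8,100,50),(28,255,255));print(blob(m,(290,180,350,260)))
```

```text
w8 (array([0.56963814, 0.10379801, 0.011     ]), np.float64(-9.838299113293829), array([0.1366, 0.0851, 0.1366, 0.0848]))Traceback (most recent call last):
  File "<stdin>", line 4, in <module>
  File "h.py", line 47, in base
    k=cv2.morphologyEx(k,cv2.MORPH_CLOSE,np.ones((3,3)));return quad(k),i
                                                                ~~~~^^^
  File "h.py", line 38, in quad
    vx,vy,x,y=cv2.fitLine(P,cv2.DIST_HUBER,0,.01,.01).ravel();s.append(np.cross([vx,vy,0],[x,y,0])[2:].tolist()+[vx,vy])
              ~~~~~~~~~~~^^^^^^^^^^^^^^^^^^^^^^^^^^^^
cv2.error: OpenCV(4.12.0) /io/opencv/modules/imgproc/src/linefit.cpp:50: error: (-215:Assertion failed) count > 0 in function 'fitLine2D_wods'
```

Run:
```python
from h import *
im,i=load('w8');s,k=load('s8')
h=cv2.cvtColor(im,cv2.COLOR_BGR2HSV);m=cv2.inRange(h,(8,80,50),(28,255,255));print(blob(m,(250,60,400,280)))
for z in(.033,.079):print('pred wrist',proj(i,(.5702,.1034,z)),'scene',proj(k,(.5702,.1034,z)))
h=cv2.cvtColor(s,cv2.COLOR_BGR2HSV);m=cv2.inRange(h,(8,80,50),(28,255,255));print(blob(m,(290,180,350,260)))
```

```text
(array([299, 155,  17,  19, 238], dtype=int32), array([306.93697479, 164.07563025]))
pred wrist [308.63494811 160.50858265] scene [319.49487006 226.92883776]
pred wrist [306.31905032 164.38235618] scene [319.1624135  208.06574505]
(array([315, 206,   9,  23, 102], dtype=int32), array([318.94117647, 215.00980392]))
```

The bar stands seated and upright: top blob at (307,164) against a predicted (306.3,164.4), and the scene view agrees. On to the upper half.

>>> jog_arm(deltas=[[[1,-0.2,-5,0,0.105],[1,-0.2,-5,0,0.105],[1,-0.2,-5,0,0.105],[1,-0.2,-5,0,0.105],[1,-0.2,-5,0,0.105],[1,-0.4,-4,0,0.105],[1,0,0,0,0],[1,0,0,0,0]]])

```text
time_s: 14.3
tcp_pos: [0.4963, -0.1868, 0.1615]
eef_rot: [-180.0, 0.0, 26.1]
contact_force: [0.8, 0.4, 1.2]
gripper_width: 0.0876
gripper_force: 0.0
```

```bash
cat >> h.py <<'E'
def topm(f,verbose=1):
    im,i=load(f);g=cv2.cvtColor(im,cv2.COLOR_BGR2GRAY);out=[]
    _,m=cv2.threshold(g,110,255,cv2.THRESH_BINARY);m[270:]=0
    n,l,s,c=cv2.connectedComponentsWithStats(m)
    j=[a for a in range(1,n) if s[a,4]>2500];print([(s[a].tolist(),c[a].round(0).tolist()) for a in j])
    return im,i
E
python3 - <<'E'
from h import *
shot('wrist','w9');s=r.get_state();print(s['tcp_pos'],s['eef_rot'])
im,i=topm('w9')
p=[proj(i,(.5506+a*.033*np.cos(.456),-.161+a*.033*np.sin(.456),.044)).round(0).tolist() for a in(-1,0,1)];print(p)
g=cv2.cvtColor(im,cv2.COLOR_BGR2GRAY)
# dark holes inside block
for th in(60,90):
    m=(g<th).astype(np.uint8)*255;m[280:]=0
    cs,hi=cv2.findContours(m,cv2.RETR_LIST,cv2.CHAIN_APPROX_NONE)
    print(th,[(np.round(cv2.minEnclosingCircle(c)[0]).tolist(),cv2.contourArea(c),np.round(cv2.fitEllipse(c)[1],1).tolist()) for c in cs if 30<cv2.contourArea(c)<6000 and len(c)>5])
cv2.imwrite('pics/w9.png',im)
E
```

```text
[ 0.49641059 -0.18632984  0.16161733] [-1.79985485e+02  2.13129550e-02  2.61437947e+01]
[([0, 0, 90, 89, 5406], [37.0, 34.0]), ([442, 0, 198, 270, 38398], [564.0, 143.0]), ([288, 94, 72, 129, 7624], [324.0, 157.0])]
[[322.0, 199.0], [322.0, 158.0], [322.0, 115.0]]
60 [([221.0, 265.0], 106.5, [17.4, 30.4]), ([256.0, 266.0], 67.0, [14.9, 35.3]), ([334.0, 264.0], 64.5, [19.3, 22.6]), ([218.0, 250.0], 51.5, [13.6, 20.5]), ([362.0, 219.0], 63.0, [9.4, 10.6]), ([128.0, 242.0], 316.5, [6.1, 80.5]), ([324.0, 198.0], 33.0, [5.0, 8.9]), ([324.0, 158.0], 692.0, [29.6, 29.8]), ([495.0, 98.0], 43.5, [7.4, 15.0]), ([486.0, 49.0], 224.5, [87.0, 98.3])]
90 [([324.0, 198.0], 46.0, [5.4, 11.3]), ([323.0, 159.0], 763.5, [30.9, 31.5]), ([324.0, 120.0], 41.0, [7.0, 7.7]), ([594.0, 13.0], 404.0, [26.8, 33.9])]
```

>>> jog_arm(deltas=[[[1,2.7,1.3,0,0],[1,0,0,0,0],[1,0,0,0,0]]])

```text
time_s: 14.72
tcp_pos: [0.5231, -0.1728, 0.1617]
eef_rot: [-180.0, 0.0, 26.3]
contact_force: [0.3, 0.4, 0.8]
gripper_width: 0.0878
gripper_force: 0.0
```

Run:
```python
from h import *
shot('wrist','w10');s=r.get_state();print(s['tcp_pos'],s['eef_rot'])
Q={}
for f,t in(('w9',(-1)),('w10',(-1))):
    im,i=load(f);g=cv2.cvtColor(im,cv2.COLOR_BGR2GRAY)
    print(f,g[150 if f=='w9' else 180,278:372:2].tolist())
    for th in(110,):
        m=(g>th).astype(np.uint8)*255;m[275:]=0
        n,l,st,c=cv2.connectedComponentsWithStats(m);j=l[150,300] if f=='w9' else l[180,300]
        k=(l==j).astype(np.uint8)*255
        q=quad(k);Q[f]=q,i
        print(th,q.round(1).tolist());c,a,sz=rect(np.array([onz(i,u,v,.044) for u,v in q]));print(c,a,sz)
    hole=(g<90).astype(np.uint8)*255
    b=blob(hole,(290,100,358,255));print('hole',b,onz(i,*b[1],.044))
q,i=Q['w9'];q2,i2=Q['w10']
for a in q:
    z=proj(i2,onz(i,*a,.044));b=q2[np.argmin(np.linalg.norm(q2-z,axis=1))];print(tri((i,*a),(i2,*b)))
```

```text
[ 0.52291601 -0.17300681  0.16173747] [-1.79983601e+02  2.16140519e-02  2.62398126e+01]
w9 [49, 53, 53, 51, 47, 48, 155, 255, 255, 255, 255, 255, 255, 255, 254, 210, 79, 45, 47, 49, 38, 47, 42, 41, 39, 45, 41, 37, 42, 51, 137, 245, 255, 255, 255, 255, 255, 255, 255, 255, 106, 68, 62, 70, 68, 70, 68]
110 [[358.8, 95.0], [355.3, 222.0], [292.3, 222.0], [288.4, 95.0]]
[ 0.5489658  -0.16369829  0.044     ] 26.26483243839857 [0.0999 0.0534 0.0999 0.054 ]
hole (array([ 290,  173,   68,   82, 2296], dtype=int32), array([323.18379791, 236.74912892])) [ 0.49229948 -0.19109209  0.044     ]
w10 [37, 41, 40, 40, 41, 44, 39, 128, 249, 254, 253, 253, 253, 253, 253, 254, 254, 253, 253, 251, 232, 199, 173, 152, 165, 186, 210, 240, 251, 253, 254, 254, 254, 254, 254, 254, 254, 254, 253, 229, 82, 43, 39, 41, 39, 45, 43]
110 [[358.6, 136.0], [354.7, 255.0], [294.2, 255.0], [291.3, 136.0]]
[ 0.54931313 -0.16348128  0.044     ] 26.173149930371295 [0.0994 0.0528 0.0994 0.0533]
hole (array([ 290,  100,   68,  155, 2731], dtype=int32), array([319.8828268 , 126.93482241])) [ 0.59823676 -0.13494258  0.044     ]
[ 0.6058736  -0.16577959  0.04181197]
[ 0.51454811 -0.21104356  0.03643546]
[ 0.49103719 -0.16207316  0.0382569 ]
[ 0.58199644 -0.1174932   0.04371487]
```

The upper half is at (0.549, −0.164), yaw 26.2°, and its 100×53 mm outline at z=0.044 matches the text. The two views triangulate its top face at about 0.04. Descending over it.

>>> jog_arm(deltas=[[[1,2.6,0.9,0,0],[1,0,0,-5,0],[1,0,0,-5,0],[1,0,0,-3,0],[1,0,0,-2,0],[1,0,0,-1.2,0],[1,0,0,-0.6,0],[1,0,0,0,0]]], force=45)

```text
time_s: 15.78
tcp_pos: [0.5493, -0.1646, -0.0059]
eef_rot: [180.0, -0.0, 26.2]
contact_force: [0.2, -0.1, 0.5]
gripper_width: 0.0878
gripper_force: 0.0
```

>>> jog_arm(deltas=[[[-1,0,0,0,0],[-1,0,0,0,0],[-1,0,0,0,0],[-1,0,0,0,0],[-1,0,0,0,0],[-1,0,0,0,0],[-1,0,0,0,0],[-1,0,0,0,0]]])

```text
time_s: 16.77
tcp_pos: [0.5491, -0.1645, -0.006]
eef_rot: [-180.0, 0.0, 26.2]
contact_force: [-3.5, 3.7, 5.4]
gripper_width: 0.0517
gripper_force: 45.0
```

>>> jog_arm(deltas=[[[-1,0,0,0.5,0],[-1,0,0,2,0],[-1,0,0,4,0],[-1,0,0,4,0],[-1,0,0,0.5,0],[-1,0,0,0,0]]])

```text
time_s: 17.52
tcp_pos: [0.5486, -0.1646, 0.1033]
eef_rot: [-180.0, 0.0, 26.2]
contact_force: [-1.1, 0.4, -4.1]
gripper_width: 0.0518
gripper_force: 45.0
```

>>> jog_arm(deltas=[[[-1,0.3,3.8,0,-0.09],[-1,0.3,3.8,0,-0.09],[-1,0.3,3.8,0,-0.09],[-1,0.3,3.8,0,-0.09],[-1,0.3,3.8,0,-0.09],[-1,0.3,3.8,0,-0.09],[-1,0.3,4,0,-0.09],[-1,0,0,0,0]]])

```text
time_s: 18.52
tcp_pos: [0.5694, 0.1054, 0.1016]
eef_rot: [179.9, 0.1, -9.8]
contact_force: [0.1, -0.1, -4.3]
gripper_width: 0.0516
gripper_force: 45.0
```

>>> jog_arm(deltas=[[[-1,0,0,0,0],[-1,0,0,0,0]]])

```text
time_s: 18.77
tcp_pos: [0.5696, 0.1024, 0.103]
eef_rot: [179.9, 0.1, -9.9]
contact_force: [-0.8, 0.0, -3.8]
gripper_width: 0.0518
gripper_force: 45.0
```

Run:
```python
from h import *
a=[r.get_state() for _ in range(3)][-1];print(a['tcp_pos'],a['eef_rot'],a['contact_force'],a['gripper_force'])
im,i=shot('wrist','w11')
h=cv2.cvtColor(im,cv2.COLOR_BGR2HSV)
b=cv2.inRange(h,(95,90,40),(125,255,255))
for v in range(160,270,20):
    x=np.nonzero(b[v,230:430])[0]+230
    print(v,(x.min(),x.max()) if len(x) else 0)
g=cv2.cvtColor(im,cv2.COLOR_BGR2GRAY)
print(proj(i,(.5702,.1037,.079)),[proj(i,np.array([.5702,.1037,.146])+np.array([x*np.cos(.172)+y*np.sin(.172),-x*np.sin(.172)+y*np.cos(.172),0])).round(0).tolist() for x,y in((.05,.026),(.05,-.026),(-.05,.026))])
for v in(200,220,240,260): 
    x=np.nonzero(g[v,230:430]>120)[0]+230; print(v,x.min() if len(x) else 0,x.max() if len(x) else 0)
```

```text
[0.56960329 0.10236567 0.1029681 ] [ 1.79941652e+02  8.21940649e-02 -9.93672041e+00] [-0.78994155  0.02544473 -3.82630999] 44.99864995479584
160 (np.int64(260), np.int64(375))
180 (np.int64(262), np.int64(374))
200 (np.int64(262), np.int64(266))
220 0
240 0
260 0
[317.48638958 270.55416437] [[246.0, 211.0], [384.0, 211.0], [260.0, 426.0]]
200 266 376
220 252 392
240 250 393
260 252 392
```

>>> jog_arm(deltas=[[[-1,0.1,0.1,0,0],[-1,0,0,-1.5,0],[-1,0,0,-1.5,0],[-1,0,0,-1,0],[-1,0,0,-0.8,0],[-1,0,0,0,0],[-1,0,0,0,0]]])

```text
time_s: 19.7
tcp_pos: [0.5715, 0.1045, 0.0562]
eef_rot: [-180.0, -0.0, -9.9]
contact_force: [0.8, -0.8, -3.8]
gripper_width: 0.052
gripper_force: 45.0
```

>>> jog_arm(deltas=[[[-1,0,0,-0.4,0],[-1,0,0,-0.4,0],[-1,0,0,0,0]]])

```text
time_s: 20.08
tcp_pos: [0.5709, 0.1043, 0.0475]
eef_rot: [180.0, 0.0, -9.9]
contact_force: [0.8, -0.5, -4.0]
gripper_width: 0.0519
gripper_force: 45.0
```

>>> jog_arm(deltas=[[[-1,-0.06,-0.07,-0.2,0],[-1,0,0,-0.2,0],[-1,0,0,-0.2,0],[-1,0,0,0,0]]])

```text
time_s: 20.58
tcp_pos: [0.5705, 0.1037, 0.0417]
eef_rot: [180.0, 0.0, -9.9]
contact_force: [-0.8, 0.7, -3.5]
gripper_width: 0.0517
gripper_force: 45.0
```

>>> jog_arm(deltas=[[[-1,0,0,-0.2,0],[-1,0,0,-0.2,0],[-1,0,0,0,0]]])

```text
time_s: 20.95
tcp_pos: [0.5699, 0.1038, 0.0374]
eef_rot: [180.0, 0.1, -9.9]
contact_force: [-4.4, 3.7, -2.8]
gripper_width: 0.0516
gripper_force: 45.0
```

Small side force from the dowels; following it.

>>> jog_arm(deltas=[[[-1,-0.05,0.05,0,0],[-1,0,0,0,0]]])

```text
time_s: 21.2
tcp_pos: [0.5698, 0.104, 0.0375]
eef_rot: [180.0, 0.0, -9.9]
contact_force: [-2.7, 1.6, -4.9]
gripper_width: 0.0517
gripper_force: 45.0
```

>>> jog_arm(deltas=[[[-1,0,0,-0.2,0],[-1,0,0,-0.1,0],[-1,0,0,0,0]]])

```text
time_s: 21.58
tcp_pos: [0.5699, 0.104, 0.0347]
eef_rot: [180.0, 0.0, -9.9]
contact_force: [-4.0, 1.3, -3.1]
gripper_width: 0.0517
gripper_force: 45.0
```

>>> jog_arm(deltas=[[[-1,-0.04,0.02,-0.1,0],[-1,0,0,-0.1,0],[-1,0,0,0,0]]])

```text
time_s: 21.95
tcp_pos: [0.5699, 0.1044, 0.033]
eef_rot: [-180.0, -0.0, -9.9]
contact_force: [-3.2, 0.1, -1.3]
gripper_width: 0.0516
gripper_force: 45.0
```

>>> jog_arm(deltas=[[[-1,0,0,-0.05,0],[-1,0,0,0,0]]])

```text
time_s: 22.2
tcp_pos: [0.5699, 0.1044, 0.033]
eef_rot: [-180.0, -0.0, -9.9]
contact_force: [-4.7, -0.8, 5.3]
gripper_width: 0.0518
gripper_force: 45.0
```

Closed at the expected height (TCP 0.033). Now pressing.

>>> jog_arm(deltas=[[[-1,0,0,-0.06,0],[-1,0,0,0,0],[-1,0,0,0,0],[-1,0,0,0,0]]])

```text
time_s: 22.7
tcp_pos: [0.5699, 0.1044, 0.033]
eef_rot: [-180.0, -0.0, -9.9]
contact_force: [-7.5, -1.0, 9.1]
gripper_width: 0.0513
gripper_force: 45.0
```

>>> jog_arm(deltas=[[[-1,0,0,0,0],[-1,0,0,0,0],[-1,0,0,0,0],[-1,0,0,0,0]]])

```text
time_s: 23.2
tcp_pos: [0.5699, 0.1044, 0.033]
eef_rot: [-180.0, -0.0, -9.9]
contact_force: [-7.3, 0.3, 9.1]
gripper_width: 0.0516
gripper_force: 45.0
```

>>> jog_arm(deltas=[[[-1,-0.06,0,-0.07,0],[-1,0,0,0,0],[-1,0,0,0,0],[-1,0,0,0,0],[-1,0,0,0,0],[-1,0,0,0,0]]])

```text
time_s: 23.95
tcp_pos: [0.57, 0.1044, 0.033]
eef_rot: [-180.0, -0.1, -9.9]
contact_force: [-7.0, -0.9, 12.3]
gripper_width: 0.0521
gripper_force: 45.0
```

Run:
```python
from h import *
shot('wrist','w12');a=r.get_state();print(a['tcp_pos'],a['eef_rot'],a['contact_force'],a['gripper_force'])
t,j=shot('top','t12');s,k=shot('scene','s12')
# bars still in stand
h=cv2.cvtColor(t,cv2.COLOR_BGR2HSV)
b,d=cv2.imread('pics/top0.png'),t
print('stand diff',cv2.absdiff(b,d)[200:245,170:215].mean())
m=cv2.inRange(h,(95,90,40),(125,255,255));print('blue',blob(m,(260,160,340,260)))
h0=cv2.cvtColor(b,cv2.COLOR_BGR2HSV);print('blue0',blob(cv2.inRange(h0,(95,90,40),(125,255,255)),(260,160,340,260)))
```

```text
[0.56997924 0.10440383 0.03296688] [-1.79967053e+02 -1.11674651e-01 -9.86875946e+00] [-6.98811041 -0.8696402  12.99589006] 45.0025999546051
stand diff 74.62271604938272
blue (array([275, 214,  41,  30, 493], dtype=int32), array([295.18661258, 232.20892495]))
blue0 (array([ 275,  178,   48,   66, 1139], dtype=int32), array([299.11764706, 212.23002634]))
```

The mould is closed, level, and pressed with about 12.5 N, roughly 17 N on the parting face with the half's weight. Handing in.

```bash
python3 -c "
from plant import r
print(r.close_job())"
```

```text
the job is handed in; nothing more can be done
None
```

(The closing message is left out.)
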